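# Run the polishing puck round the bent guide

## Robot

A 7-joint arm with a two-finger parallel gripper is mounted at the origin on the work surface. World frame = base frame: x ahead of the robot, y to its left, z up, the work surface at z = 0. Lengths are in m, angles in degrees, forces in N, time in s.
With the tool pointing down it reaches from about 0.425 to 0.875 m from the base axis. Payload 4.7 kg.
Tool frame: the origin (TCP) lies at the very end of the fingers, on their centre line; the grasp point (between the pads) lies 19 mm behind it; z points along the fingers, y is the line along which they close (so a half turn about z gives the same grasp; the last joint's range is limited). The gripper opens to 87 mm and grips with 3 to 60 N. Pads are 19 mm wide; open, the fingers measure 117 mm over their backs; the gripper's body (75 mm by 190 mm) begins 51 mm behind the grasp point.
Start: joints at [-65.598, 18.392, -4.016, 83.108, 1.295, 78.541, -3.26], TCP at [0.26, 0.596, 0.223] pointing down, gripper open.
Joint ranges: [-163.93, 163.93], [-17.29, 119.83], [-79.2, 71.16], [3.27, 140.29], [-89.18, 269.18], [5.43, 117.66], [-154.24, 154.24]. Speed limits (degrees/s): [147.25, 147.25, 180, 180, 180, 180, 180].

## Interface

Orientations are given as [roll, pitch, yaw] about the fixed x, y, z axes, in that order (R = Rz(yaw) Ry(pitch) Rx(roll)).
In Python, from cell import get_obs, read_camera, sign_off, silhouettes gives the robot as it stands.
- The arm moves only by the tool play_rows, never from a script. Its argument "steps" is a list that holds one entry, the list of rows, each a list of 7 numbers: the shift along the tool's x, y, z in m, then the turn, a rotation vector about the tool's x, y, z in rad, then the finger opening in m, from 0 to 0.087. A call has 1 to 12 rows; each row shifts and turns the commanded pose from where the row before left it, along the tool's axes as they then stand; what a row does not reach is not made up. A row lasts 1/10 s, in which the tool goes at most 50 mm and 8.59 degrees, less where a joint would pass 70% of its speed; a pose out of reach is approached as far as the arm can. A call is refused whole if a number of a shift passes 0.05 or a number of a turn 0.15, either way. A call with a gripper value outside its range is refused whole. The fingers move at their own pace and stop on an object; "force" is the grip in N (left out, the last holds). Time passes only in rows, so rows that do not move let the fingers close. It gives the time, the measured TCP pose, the force, the opening and the grip force at its end, in the units of the state.
- get_obs(): the state, without advancing time (a new reading comes with each control period).
- read_camera(name): name is "side" or "top" or "wrist"; returns a dict with "frame" (400x640x3 uint8, red, green, blue), "intrinsics" (3x3 intrinsics, pixels), "view" (4x4, takes a point from world to camera coordinates). Camera axes: x right, y up, looking along -z (the intrinsics and any distortion apply to the point x, -y, -z); pixel columns grow to the right and rows downward; lengths in m; the calibration is good to about 2 mm. A picture is of the moment at which its call begins. There is no depth.
- sign_off(): hands the job in; it is judged then, once.
Trained networks look in the newest picture that a camera, given by its name, has taken for a name from the list of things; names that differ only in an ending like _2 or _b are one class to them, and where a whole thing is asked for, a point or a joint stands for the part that bears it (a point fixed in the world has none). Each returns a list of dicts, best first, with "p" (0 to 1); they miss things now and then, are a little off and sometimes report something else, mostly with a low value. They report only what shows in the picture. A call takes as long as a camera call. They do not tell look-alikes from the thing itself.
- silhouettes(camera, name): "pixels" (400x640 bool, what is visible of it) and "extent" ([left, top, right, bottom] in pixels, round what is visible of it).
The state is a dict: "time_s": time; "qpos": joint angles; "joint_velocities": joint speeds; "effort": joint torques, N m; "tool_pos": TCP position; "tool_rot": TCP orientation; "force": force on the tool from outside, world axes, zero at the start; "wrist_torque": the same for the moment, N m; "grip_width": finger opening in m; "grasp_force": force on a finger pad.
Only numpy, scipy, OpenCV 4.12 (cv2) and the standard library are available. Lean on these libraries where they do the work, as an engineer would, in place of code of your own. Each camera call takes 0.05 s, during which the arm holds its last target. There are 200 camera calls.

## Task

Take the steel polishing puck by its stem, set it down flat on the granite slab in the flared mouth of the bent steel guide, and slide it along between the bars and round the corner, flat on the stone all the way and gently, never forcing it hard against the bars. Push the sliding end stop fully in with the puck, then let go and leave the puck standing there; do not disturb the other things on the bench.

Things in the scene. Friction and masses are not known exactly. Their poses are not given: they have to be found in the camera images.
- puck_mid (a point): the polishing puck: bare steel disc, diameter 50 mm, 16 mm thick, with an upright round dark stem, diameter 22 mm, from its middle up to 75 mm above the underside; about 0.5 kg. This point: on its axis, 38 mm above the underside. It starts on the bench (underside at z = 0) right of the slab. Grip the stem 45 to 60 mm above the underside so that the fingers stay above the guide bars.
- guide: bent guide clamped to a fixed speckled granite slab, 360 x 360 x 30 mm. This frame is the slab's: origin at the centre of its underside, z up. On the slab stand two bent dark steel bars, 8 mm thick and 18 mm high, forming a channel 54 mm wide (2 mm of play on either side of the puck). The puck must not load the bars or the stop with more than 25 N. Coordinates below are in this frame.
- mouth (a point): nominal middle of the flared mouth, on the slab's top, at (60, -140, 30) mm in the slab's frame. From here the channel's centre line runs straight along +y at x = 60 to y = -10. The mouth widens from 54 mm at y = -95 to 114 mm at y = -150. Beyond y = -85 the puck must stay flat on the stone, never lifted by 10 mm.
- bend (a point): nominal middle of the channel half-way round the corner, on the slab's top, at (39.5, 39.5, 30) mm in the slab's frame. The centre line here is a quarter circle, radius 70 mm, about (-10, -10), from (60, -10) to (-10, 60); then it runs straight along -x at y = 60 to the end stop.
- home (a point): nominal place of the puck's axis when the stop is fully in: (-85, 60, 30) mm in the slab's frame. The bars with the stop are bolted through slots and sit, as one unit and not turned, up to 12 mm off all these nominal places along the slab's x and also along its y: this shift is not measured and must be found by feel or by eye.
- stop (a joint): travel of the sliding end stop, a bare steel block across the end of the channel (facing the oncoming puck, 15 mm high): 0 m as it starts, 0.012 m fully in against its bracket; it moves along the slab's -x. It slides with about 4 N of friction, stays where it is left, and is rigid when fully in.
- rubstone: bystander: brown rubbing stone 75 x 30 x 18 mm lying on the slab inside the bend; origin at the centre of its underside
- pad: bystander: black rubber pad, a ring 52 mm across and 8 mm thick, on the slab inside the bend; origin at the centre of its underside
- hammer: bystander: hammer lying on the bench to the right, origin on the underside of its length
- chisel: bystander: steel chisel 175 mm long lying on the bench to the right; origin at its underside, near the middle
- spray: bystander: white bottle 64 mm in diameter, 170 mm tall, far right; origin at the centre of its underside
- weight: bystander: plain steel disc 64 mm in diameter, 30 mm thick, without a stem, to the right; origin at the centre of its underside
- square: bystander: flat aluminium set square with legs 150 and 113 mm, 5 mm thick, on the bench to the left; origin at the underside, in the middle of the long leg
Not all that is in view belongs to the job. Leave any purple or turquoise look-alike of the part that bears puck_mid alone.

How it is judged:
By the outcome, as a careful person would: the job done as asked, in the order asked, and still so for the second after the job is handed in, with the robot touching nothing.
It also fails if it takes over 72 s, if anything falls off the work surface, if the arm or the gripper's body presses on something with over 40 N, if the wrist force passes 120 N, or if a joint passes its speed limit or range.

## Working session

There is one attempt and no reset: what is moved stays moved. The work goes in short steps, Python scripts to look and compute and a tool call to move; the robot and the scene stay as the last step left them, time stands still between calls to the robot, and variables do not carry over. Pictures are saved under pics/ and viewed, at most 10 in all, crops included, and the job is handed in when it is done.

Besides the shell and the picture viewer there is one more tool, called as name([rows], argument=value, ...), one row to a line, values as JSON. play_rows: Moves the arm, as the interface text tells. Its arguments: {"type":"object","properties":{"steps":{"type":"array","items":{"type":"array","items":{"type":"array","items":{"type":"number"}}}},"force":{"type":"number"}},"required":["steps"]}

```bash
ls; mkdir -p pics; python3 - <<'E'
from cell import *
import cv2,numpy as np
o=get_obs();print({k:np.round(v,3).tolist() for k,v in o.items()})
ims=[]
for c in ("top","side"):
    r=read_camera(c);cv2.imwrite(f"pics/{c}0.png",r["frame"][:,:,::-1]);print(c,np.round(r["intrinsics"],1).tolist(),np.round(r["view"],4).tolist())
    for n in ("puck_mid","guide","stop","weight"):
        for d in silhouettes(c,n)[:3]: print(c,n,round(d["p"],2),d["extent"])
E
```

```text
pics
{'time_s': 0.0, 'qpos': [-65.598, 18.439, -4.015, 83.176, 1.295, 78.54, -3.261], 'joint_velocities': [0.068, -0.033, -0.045, 0.07, -0.016, 0.051, -0.023], 'effort': [-0.001, -49.129, -0.404, -31.254, -0.064, 0.044, 0.0], 'tool_pos': [0.26, 0.595, 0.221], 'tool_rot': [-179.891, 0.006, 156.407], 'force': [-0.378, 0.43, 0.679], 'wrist_torque': [-0.001, 0.066, 0.011], 'grasp_force': 0.0, 'grip_width': 0.087}
top [[497.4, 0.0, 313.9], [0.0, 497.4, 205.6], [0.0, 0.0, 1.0]] [[-0.0014, -1.0, 0.0018, -0.036], [0.9902, -0.0011, 0.1396, -0.526], [-0.1396, 0.002, 0.9902, -1.5839], [0.0, 0.0, 0.0, 1.0]]
top puck_mid 0.6 [351.1, 212.9, 364.1, 230.0]
top puck_mid 0.52 [402.2, 202.2, 416.1, 219.6]
top puck_mid 0.52 [357.0, 238.1, 371.4, 253.6]
top guide 0.76 [205.1, 140.1, 311.7, 257.8]
top stop 0.21 [116.2, 197.9, 166.2, 238.2]
top weight 0.61 [433.9, 204.6, 456.6, 226.0]
side [[466.4, 0.0, 313.4], [0.0, 466.4, 198.7], [0.0, 0.0, 1.0]] [[0.7711, -0.6366, -0.0116, -0.4152], [0.4149, 0.4886, 0.7675, -0.2312], [-0.4829, -0.5967, 0.641, -1.1577], [0.0, 0.0, 0.0, 1.0]]
side puck_mid 0.86 [312.0, 239.8, 334.3, 273.5]
side puck_mid 0.84 [385.2, 251.3, 405.2, 281.6]
side puck_mid 0.64 [344.0, 259.7, 363.8, 289.4]
side guide 0.57 [236.0, 139.8, 351.8, 195.6]
side weight 0.97 [413.6, 289.4, 440.7, 317.6]
```

```bash
python3 - <<'E'
import cv2,numpy as np
a=cv2.imread("pics/top0.png");b=cv2.imread("pics/side0.png")
a=cv2.resize(a[120:290,190:470],None,fx=2.85,fy=2.85,interpolation=cv2.INTER_CUBIC)
cv2.imwrite("pics/topc.png",a)
cv2.imwrite("pics/sidec.png",cv2.resize(b[100:330,210:500],None,fx=2.6,fy=2.6,interpolation=cv2.INTER_CUBIC))
E
```

```text
(no output)
```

View pics/topc.png

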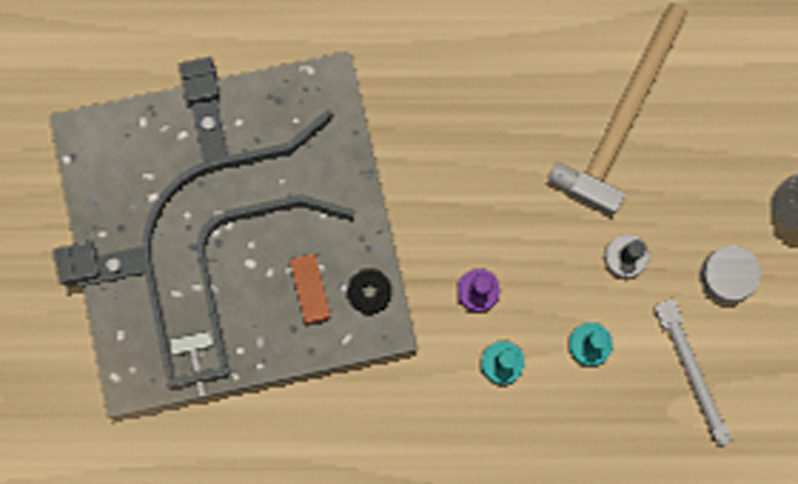

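View pics/sidec.png

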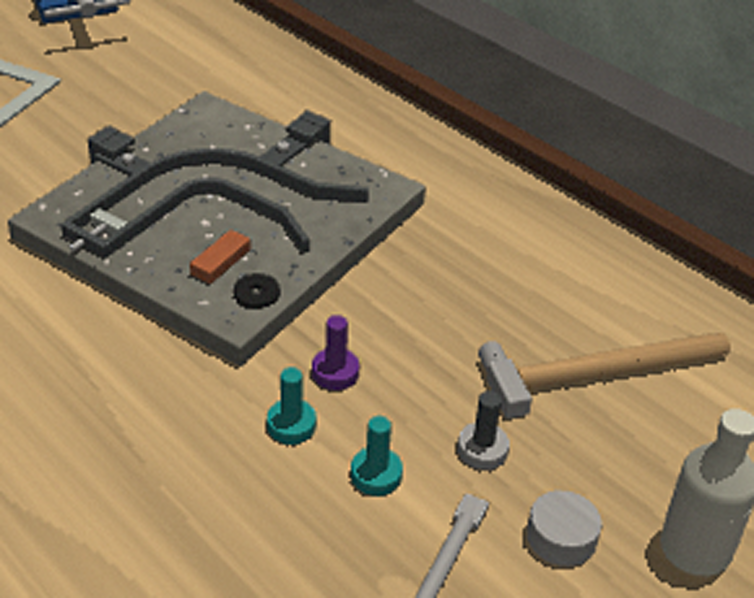

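The pictures show four stemmed pucks. In top-camera pixels they are the purple one (358,222), two turquoise ones (366,247) and (397,241), and the steel one with a dark stem (410,210). Only the steel one fits the description, and both enlarged crops confirm it. The slab's mouth faces right, and the stop is at the lower left.

Next I'll fit models to get the poses.

```bash
cat > h.py <<'E'
import cv2,numpy as np
from scipy.optimize import minimize
def proj(r,P):
    P=np.asarray(P,float); c=P@r["view"][:3,:3].T+r["view"][:3,3]
    c=c*[1,-1,-1]; u=c@np.asarray(r["intrinsics"]).T; return u[:,:2]/u[:,2:]
U=4
def render(r,hulls):
    m=np.zeros((400*U,640*U),np.uint8)
    for H in hulls:
        p=(proj(r,H)+.5)*U-.5
        h=cv2.convexHull(np.float32(p)); cv2.fillConvexPoly(m,np.int32(np.round(h*16)),255,cv2.LINE_8,4)
    return cv2.resize(m,(640,400),interpolation=cv2.INTER_AREA)/255.
def T(p,x,y,a):
    c,s=np.cos(a),np.sin(a); p=np.asarray(p,float); return np.c_[x+c*p[:,0]-s*p[:,1],y+s*p[:,0]+c*p[:,1],p[:,2]]
def prism(q,z0,z1): return np.array([[*a,z] for a in q for z in (z0,z1)])
def cyl(x,y,R,z0,z1):
    t=np.linspace(0,2*np.pi,40,endpoint=False); return prism(np.c_[x+R*np.cos(t),y+R*np.sin(t)],z0,z1)
def path(off): # off>0: outer side; points of the line at offset from centre line
    t=np.linspace(0,np.pi/2,19)
    f=np.sign(off)*30
    return np.array([[60+off+f,-150],[60+off,-95]]+[[-10+(70+off)*np.cos(a),-10+(70+off)*np.sin(a)] for a in t]+[[-105,60+off]])/1000
def bars(x,y,a,dx,dy):
    H=[]
    for lo,hi in((27,35),(-27,-35)):
        A,B=path(lo),path(hi)
        for i in range(len(A)-1):
            H.append(T(prism([A[i]+[dx,dy],A[i+1]+[dx,dy],B[i+1]+[dx,dy],B[i]+[dx,dy]],.03,.048),x,y,a))
    return H
def slab(x,y,a):
    q=[[-.18,-.18],[.18,-.18],[.18,.18],[-.18,.18]]; return [T(prism(q,0,.03),x,y,a)]
def contrast(img,M,k):
    ring=np.clip(cv2.dilate(M,np.ones((k,k)))-M,0,1); return (img*M).sum()/M.sum()-(img*ring).sum()/ring.sum()
E
cat > fit.py <<'E'
from cell import *; from h import *
R={c:read_camera(c) for c in("top","side")}
for names in(("top",),("side",),("top","side")):
    def sl(p):
        s=0
        for c in names:
            f=R[c]["frame"].astype(np.float32); sat=(f[:,:,0]-f[:,:,2]); s+=contrast(np.clip(sat,0,60),render(R[c],slab(p[0],p[1],p[2])),7)
        return s
    x0=[.58,.13,.2] if names==("top",) else [*X[:3]]
    b=minimize(sl,x0,method="Nelder-Mead",options=dict(initial_simplex=[np.array(x0)+d for d in np.vstack([[0,0,0],np.diag([.02,.02,.05])])],xatol=1e-5))
    def ba(p):
        return sum(contrast(np.clip(R[c]["frame"].mean(2),40,140),render(R[c],bars(p[0],p[1],p[2],0,0)),7) for c in names)
    best=None
    for dx in(-.008,0,.008):
        for dy in(-.008,0,.008):
            y0=b.x+[*(T([[dx,dy,0]],0,0,b.x[2])[0,:2]),0]
            q=minimize(ba,y0,method="Nelder-Mead",options=dict(initial_simplex=[y0+d for d in np.vstack([[0,0,0],np.diag([.004,.004,.02])])],xatol=1e-5))
            if best is None or q.fun<best.fun: best=q
    X=b.x; a=best.x[2]; d=best.x[:2]-b.x[:2]; c,s=np.cos(a),np.sin(a)
    print(names,"slab",b.x.round(4),round(b.fun,1),"bars",best.x.round(4),round(best.fun,1),"shift",np.round([c*d[0]+s*d[1],-s*d[0]+c*d[1]],4))
px=dict(top=(410,210),side=(395,266))
def pk(x,y): return [cyl(x,y,.025,0,.016),cyl(x,y,.011,.016,.075)]
for names in(("top",),("side",),("top","side")):
    def pf(p):
        e=0
        for c in names:
            S=min(silh[c],key=lambda d:np.hypot((d["extent"][0]+d["extent"][2])/2-px[c][0],(d["extent"][1]+d["extent"][3])/2-px[c][1]))["pixels"]
            e+=((cv2.GaussianBlur(S.astype(float),(0,0),1)-cv2.GaussianBlur(render(R[c],pk(*p)),(0,0),1))**2).sum()
        return e
    if names==("top",): silh={c:silhouettes(c,"puck_mid") for c in R}; y0=np.array([.53,-.22])
    y0=y0 if names==("top",) else q.x
    g=[(x,y) for x in np.arange(.46,.64,.01) for y in np.arange(-.32,-.14,.01)]
    y0=np.array(min(g,key=pf))
    q=minimize(pf,y0,method="Nelder-Mead",options=dict(initial_simplex=[y0,y0+[.008,0],y0+[0,.008]],xatol=1e-5))
    print(names,"puck",q.x.round(4),round(q.fun,2))
E
time python3 fit.py
```

```text
('top',) slab [0.5422 0.1043 0.2122] -38.4 bars [0.5272 0.1102 0.2147] -42.0 shift [-0.0135  0.0089]
('side',) slab [0.54   0.1009 0.2109] -41.5 bars [0.5276 0.1077 0.2161] -53.7 shift [-0.0107  0.0093]
('top', 'side') slab [0.5419 0.1032 0.2146] -79.1 bars [0.5275 0.109  0.2148] -94.4 shift [-0.0128  0.0088]
('top',) puck [ 0.5175 -0.3519] 4.37
('side',) puck [ 0.5171 -0.3558] 3.09
('top', 'side') puck [ 0.5174 -0.355 ] 12.93
real	1m25.972s
user	1m12.991s
sys	0m26.934s
```

```bash
cat > plan.py <<'E'
import numpy as np
def rows(P,Y,g,d=3):
    """P: world waypoints (n+1,3), Y: yaw deg (n+1), tool straight down -> rows"""
    out=[]
    for i in range(len(P)-1):
        a=np.radians(Y[i]); v=np.subtract(P[i+1],P[i]); dy=-np.radians(Y[i+1]-Y[i])
        out.append([round(float(v[0]*np.cos(a)+v[1]*np.sin(a)),d),round(float(v[0]*np.sin(a)-v[1]*np.cos(a)),d),round(float(-v[2]),d),0,0,round(float(dy),d),g])
    return out
E
python3 - <<'E'
from plan import *
n=24
th=np.radians(np.linspace(66.4,-34.4,n+1)); r=np.linspace(.6495,.627,n+1); z=np.r_[np.full(15,.223),np.linspace(.223,.17,10)]
for b in (rows(np.c_[r*np.cos(th),r*np.sin(th),z],np.linspace(156.4,90,n+1),.045)[i:i+12] for i in(0,12)): print(b)
E
```

```text
[[-0.047, -0.003, -0.0, 0, 0, 0.048, 0.045], [-0.047, -0.004, -0.0, 0, 0, 0.048, 0.045], [-0.047, -0.005, -0.0, 0, 0, 0.048, 0.045], [-0.047, -0.006, -0.0, 0, 0, 0.048, 0.045], [-0.047, -0.007, -0.0, 0, 0, 0.048, 0.045], [-0.046, -0.009, -0.0, 0, 0, 0.048, 0.045], [-0.046, -0.01, -0.0, 0, 0, 0.048, 0.045], [-0.046, -0.011, -0.0, 0, 0, 0.048, 0.045], [-0.045, -0.012, -0.0, 0, 0, 0.048, 0.045], [-0.045, -0.013, -0.0, 0, 0, 0.048, 0.045], [-0.045, -0.014, -0.0, 0, 0, 0.048, 0.045], [-0.044, -0.015, -0.0, 0, 0, 0.048, 0.045]]
[[-0.044, -0.016, -0.0, 0, 0, 0.048, 0.045], [-0.043, -0.017, -0.0, 0, 0, 0.048, 0.045], [-0.043, -0.018, -0.0, 0, 0, 0.048, 0.045], [-0.042, -0.019, 0.006, 0, 0, 0.048, 0.045], [-0.042, -0.021, 0.006, 0, 0, 0.048, 0.045], [-0.041, -0.022, 0.006, 0, 0, 0.048, 0.045], [-0.041, -0.023, 0.006, 0, 0, 0.048, 0.045], [-0.04, -0.023, 0.006, 0, 0, 0.048, 0.045], [-0.039, -0.024, 0.006, 0, 0, 0.048, 0.045], [-0.039, -0.025, 0.006, 0, 0, 0.048, 0.045], [-0.038, -0.026, 0.006, 0, 0, 0.048, 0.045], [-0.037, -0.027, 0.006, 0, 0, 0.048, 0.045]]
```

play_rows([
  [[-0.047, -0.003, 0, 0, 0, 0.048, 0.045], [-0.047, -0.004, 0, 0, 0, 0.048, 0.045], [-0.047, -0.005, 0, 0, 0, 0.048, 0.045], [-0.047, -0.006, 0, 0, 0, 0.048, 0.045], [-0.047, -0.007, 0, 0, 0, 0.048, 0.045], [-0.046, -0.009, 0, 0, 0, 0.048, 0.045], [-0.046, -0.01, 0, 0, 0, 0.048, 0.045], [-0.046, -0.011, 0, 0, 0, 0.048, 0.045], [-0.045, -0.012, 0, 0, 0, 0.048, 0.045], [-0.045, -0.013, 0, 0, 0, 0.048, 0.045], [-0.045, -0.014, 0, 0, 0, 0.048, 0.045], [-0.044, -0.015, 0, 0, 0, 0.048, 0.045]],
])

```text
time_s: 1.9
tool_pos: [0.6138, 0.1756, 0.2227]
tool_rot: [180.0, 0.0, 123.3]
force: [0.5, 0.1, 0.1]
grip_width: 0.0449
grasp_force: 0.0
```

play_rows([
  [[-0.044, -0.016, 0, 0, 0, 0.048, 0.045], [-0.043, -0.017, 0, 0, 0, 0.048, 0.045], [-0.043, -0.018, 0, 0, 0, 0.048, 0.045], [-0.042, -0.019, 0.006, 0, 0, 0.048, 0.045], [-0.042, -0.021, 0.006, 0, 0, 0.048, 0.045], [-0.041, -0.022, 0.006, 0, 0, 0.048, 0.045], [-0.041, -0.023, 0.006, 0, 0, 0.048, 0.045], [-0.04, -0.023, 0.006, 0, 0, 0.048, 0.045], [-0.039, -0.024, 0.006, 0, 0, 0.048, 0.045], [-0.039, -0.025, 0.006, 0, 0, 0.048, 0.045], [-0.038, -0.026, 0.006, 0, 0, 0.048, 0.045], [-0.037, -0.027, 0.006, 0, 0, 0.048, 0.045]],
])

```text
time_s: 3.1
tool_pos: [0.5208, -0.3553, 0.1685]
tool_rot: [180.0, 0.0, 90.3]
force: [0.4, -0.1, 0.9]
grip_width: 0.0448
grasp_force: 0.0
```

```bash
cat > w.py <<'E'
from cell import *; from h import *
import sys
o=get_obs();print(np.round(o["tool_pos"],4),np.round(o["tool_rot"],2),np.round(o["force"],1),o["time_s"])
r=read_camera("wrist"); cv2.imwrite("pics/%s.png"%sys.argv[1],r["frame"][:,:,::-1])
np.savez("w.npz",view=r["view"],K=r["intrinsics"],f=r["frame"])
print(np.round(r["view"],3).tolist(),np.round(r["intrinsics"],1).tolist())
E
python3 w.py wrist1; python3 - <<'E'
from cell import *
for d in silhouettes("wrist","puck_mid"): print(d["p"],d["extent"])
E
```

```text
[ 0.5208 -0.3553  0.1685] [1.7996e+02 2.0000e-02 9.0310e+01] [ 0.4 -0.1  0.9] 3.1
[[1.0, 0.004, -0.0, -0.519], [-0.004, 0.966, -0.257, 0.363], [-0.001, 0.257, 0.966, -0.245], [0.0, 0.0, 0.0, 1.0]] [[306.5, 0.0, 327.0], [0.0, 306.5, 196.5], [0.0, 0.0, 1.0]]
0.88 [187.5, 116.9, 251.2, 163.0]
0.77 [299.6, 158.1, 344.7, 208.6]
0.75 [254.1, 1.5, 307.1, 31.4]
0.69 [143.7, 0.0, 227.0, 65.0]
```

View pics/wrist1.png

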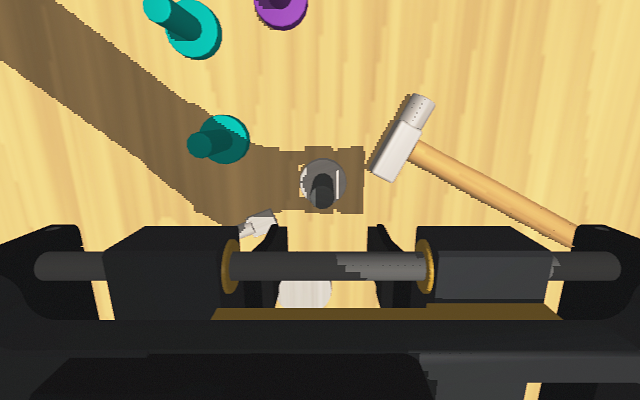

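The steel puck with the dark stem is at (323,183), and the hammer head's nearest corner at (380,180) is about 50 mm clear. I'll refine the puck position from this view.

```bash
python3 - <<'E'
from cell import *; from h import *
r=read_camera("wrist")
S=[d for d in silhouettes("wrist","puck_mid") if abs((d["extent"][0]+d["extent"][2])/2-323)<15][0]["pixels"].astype(float)
pk=lambda x,y:[cyl(x,y,.025,0,.016),cyl(x,y,.011,.016,.075)]
pf=lambda p:((cv2.GaussianBlur(S,(0,0),1)-cv2.GaussianBlur(render(r,pk(*p)),(0,0),1))**2).sum()
y0=np.array([.517,-.354]);q=minimize(pf,y0,method="Nelder-Mead",options=dict(initial_simplex=[y0,y0+[.006,0],y0+[0,.006]]))
print(q.x.round(4),q.fun,S.sum()); print(np.round(get_obs()["tool_pos"],4))
E
```

```text
[ 0.5158 -0.3535] 8.290338273134827 1892.0
[ 0.5204 -0.3551  0.1686]
```

play_rows([
  [[0.001, -0.0045, 0.02, 0, 0, 0, 0.045], [0, 0, 0.03, 0, 0, 0, 0.045], [0, 0, 0.03, 0, 0, 0, 0.045], [0, 0, 0.025, 0, 0, 0, 0.045], [0, 0, 0.02, 0, 0, 0, 0.045], [0, 0, 0.0095, 0, 0, 0, 0.045], [0, 0, 0, 0, 0, 0, 0.045], [0, 0, 0, 0, 0, 0, 0.01], [0, 0, 0, 0, 0, 0, 0.01], [0, 0, 0, 0, 0, 0, 0.01], [0, 0, 0, 0, 0, 0, 0.01], [0, 0, 0, 0, 0, 0, 0.01]],
], force=30)

```text
time_s: 4.5
tool_pos: [0.517, -0.353, 0.0349]
tool_rot: [180.0, 0.0, 90.4]
force: [-1.9, 1.7, 4.2]
grip_width: 0.0212
grasp_force: 30.0
```

```bash
python3 - <<'E'
from plan import *; from h import T
m=T([[.06,-.15,0]],.5275,.109,.2148)[0]; print(m)
n=12; z=np.full(n+1,.13)
P=np.c_[np.linspace(.517,m[0],n+1),np.linspace(-.353,m[1],n+1),z]
print(rows(P,np.linspace(90.3,102.3,n+1),.01,4))
E
```

```text
[ 0.61809395 -0.02476373  0.        ]
[[0.0273, 0.0086, -0.0, 0, 0, -0.0175, 0.01], [0.0272, 0.009, -0.0, 0, 0, -0.0175, 0.01], [0.027, 0.0095, -0.0, 0, 0, -0.0175, 0.01], [0.0268, 0.01, -0.0, 0, 0, -0.0175, 0.01], [0.0266, 0.0105, -0.0, 0, 0, -0.0175, 0.01], [0.0265, 0.0109, -0.0, 0, 0, -0.0175, 0.01], [0.0263, 0.0114, -0.0, 0, 0, -0.0175, 0.01], [0.0261, 0.0118, -0.0, 0, 0, -0.0175, 0.01], [0.0259, 0.0123, -0.0, 0, 0, -0.0175, 0.01], [0.0256, 0.0127, -0.0, 0, 0, -0.0175, 0.01], [0.0254, 0.0132, -0.0, 0, 0, -0.0175, 0.01], [0.0252, 0.0136, -0.0, 0, 0, -0.0175, 0.01]]
```

play_rows([
  [[0, 0, -0.015, 0, 0, 0, 0.01], [0, 0, -0.03, 0, 0, 0, 0.01], [0, 0, -0.03, 0, 0, 0, 0.01], [0, 0, -0.02, 0, 0, 0, 0.01], [0, 0, 0, 0, 0, 0, 0.01]],
])

```text
time_s: 5.0
tool_pos: [0.5186, -0.3538, 0.1324]
tool_rot: [179.7, 0.1, 90.4]
force: [-0.4, -0.8, -5.6]
grip_width: 0.0214
grasp_force: 30.0
```

play_rows([
  [[0.0273, 0.0086, 0, 0, 0, -0.0175, 0.01], [0.0272, 0.009, 0, 0, 0, -0.0175, 0.01], [0.027, 0.0095, 0, 0, 0, -0.0175, 0.01], [0.0268, 0.01, 0, 0, 0, -0.0175, 0.01], [0.0266, 0.0105, 0, 0, 0, -0.0175, 0.01], [0.0265, 0.0109, 0, 0, 0, -0.0175, 0.01], [0.0263, 0.0114, 0, 0, 0, -0.0175, 0.01], [0.0261, 0.0118, 0, 0, 0, -0.0175, 0.01], [0.0259, 0.0123, 0, 0, 0, -0.0175, 0.01], [0.0256, 0.0127, 0, 0, 0, -0.0175, 0.01], [0.0254, 0.0132, 0, 0, 0, -0.0175, 0.01], [0.0252, 0.0136, 0, 0, 0, -0.0175, 0.01]],
])

```text
time_s: 6.2
tool_pos: [0.617, -0.0225, 0.1278]
tool_rot: [-179.9, -0.0, 102.5]
force: [-0.4, -0.1, -5.9]
grip_width: 0.021
grasp_force: 30.0
```

play_rows([
  [[0, 0, 0, 0, 0, 0, 0.01], [0, 0, 0, 0, 0, 0, 0.01]],
])

```text
time_s: 6.4
tool_pos: [0.6174, -0.0223, 0.1283]
tool_rot: [-179.9, 0.0, 102.6]
force: [-0.2, -1.8, -6.1]
grip_width: 0.0213
grasp_force: 30.0
```

```bash
python3 w.py wrist2
```

```text
[ 0.6174 -0.0223  0.1283] [-179.93    0.    102.6 ] [-0.2 -1.8 -6.1] 6.4
[[0.976, 0.217, -0.002, -0.597], [-0.21, 0.943, -0.256, 0.158], [-0.054, 0.251, 0.967, -0.259], [0.0, 0.0, 0.0, 1.0]] [[306.5, 0.0, 327.0], [0.0, 306.5, 196.5], [0.0, 0.0, 1.0]]
```

View pics/wrist2.png

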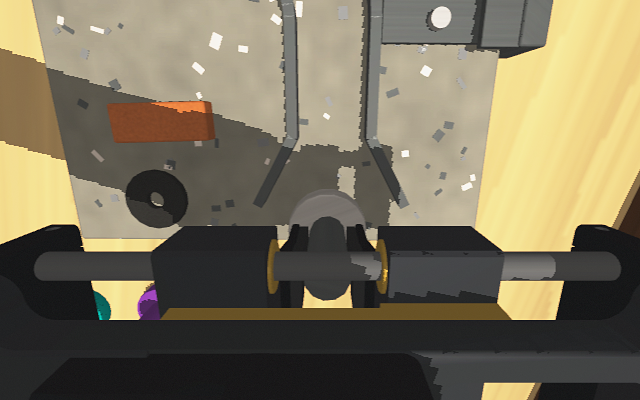

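```bash
cat > bw.py <<'E'
from cell import *; from h import *
d=np.load("w.npz"); r=dict(view=d["view"],intrinsics=d["K"],frame=d["f"]); o=get_obs()
f=r["frame"].astype(np.float32); q=(f[:,:,0]-f[:,:,2])/(f.sum(2)+30)
ok=np.zeros((400,640)); ok[:183]=1
print("bar ratio",q[60,368:378].round(3),"stone",q[60,310:350].mean().round(3),"shade",q[165,300:330].mean().round(3))
img=np.clip(q,0,.12)
def c(M,k=9):
    M=M*ok; ring=np.clip(cv2.dilate(M,np.ones((k,k)))-M,0,1)*ok; return (img*M).sum()/M.sum()-(img*ring).sum()/ring.sum()
best=None
for dx in(-.004,0,.004):
  for dy in (-.004,0,.004):
    y0=np.array([.5275+dx,.109+dy,.2148])
    s=minimize(lambda p:c(render(r,bars(*p,0,0))),y0,method="Nelder-Mead",options=dict(initial_simplex=[y0,y0+[.003,0,0],y0+[0,.003,0],y0+[0,0,.02]],xatol=1e-5,fatol=1e-6))
    if best is None or s.fun<best.fun: best=s
print("bars",best.x.round(4),best.fun)
z=o["tool_pos"][2]-.0349
for S in silhouettes("wrist","puck_mid")[:3]:
    print(S["p"],S["extent"])
    if abs((S["extent"][0]+S["extent"][2])/2-327)<25:
        m=S["pixels"].astype(float); w=np.zeros((400,640)); w[:222]=1
        pk=lambda x,y:[cyl(x,y,.025,z,z+.016)]
        y0=np.array(o["tool_pos"][:2]); pf=lambda p:(w*(m-render(r,pk(*p)))**2).sum()
        s=minimize(pf,y0,method="Nelder-Mead",options=dict(initial_simplex=[y0,y0+[.006,0],y0+[0,.006]])); print("puck",s.x.round(4),s.fun,"tool",y0.round(4))
v=render(r,bars(*best.x,0,0)); g=r["frame"][:,:,::-1].copy(); e=cv2.Canny((v*255).astype(np.uint8),80,160)>0; g[e]=(0,0,255); cv2.imwrite("pics/ov.png",cv2.resize(g[:240,220:460],None,fx=2.4,fy=2.4))
E
python3 bw.py
```

```text
bar ratio [-0.006  0.009  0.007  0.005  0.007  0.005  0.002  0.     0.005  0.005] stone 0.064 shade 0.05
bars [0.5294 0.11   0.2146] -0.041177520321398944
0.79 [138.7, 287.9, 160.2, 320.5]
0.73 [96.3, 288.8, 113.3, 321.0]
0.68 [288.1, 190.0, 365.4, 300.9]
puck [ 0.6172 -0.0238] 17.422898885044212 tool [ 0.6172 -0.0242]
```

View pics/ov.png

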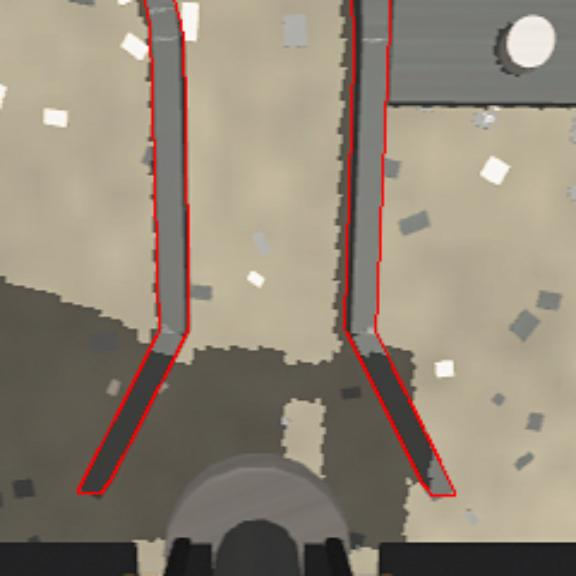

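The overlay sits on the bars along their whole visible length, with the flare tips near (90,490) and (445,490). The puck is just below them, on the channel's line. Now I'll lower it into the mouth.

play_rows([
  [[0.005, 0.0027, 0.015, 0, 0, 0, 0.01], [0.004, 0, 0.02, 0, 0, 0, 0.01], [0, 0, 0.015, 0, 0, 0, 0.01], [0, 0, 0.008, 0, 0, 0, 0.01], [0, 0, 0, 0, 0, 0, 0.01], [0, 0, 0, 0, 0, 0, 0.01]],
])

```text
time_s: 7.1
tool_pos: [0.6185, -0.0153, 0.0713]
tool_rot: [180.0, 0.0, 102.4]
force: [0.1, -0.3, -5.2]
grip_width: 0.0213
grasp_force: 30.0
```

play_rows([
  [[0, 0, 0.002, 0, 0, 0, 0.01], [0, 0, 0.001, 0, 0, 0, 0.01], [0, 0, 0.001, 0, 0, 0, 0.01], [0, 0, 0, 0, 0, 0, 0.01]],
])

```text
time_s: 7.5
tool_pos: [0.6181, -0.0147, 0.0672]
tool_rot: [180.0, -0.0, 102.4]
force: [-0.6, 0.8, -5.1]
grip_width: 0.0213
grasp_force: 30.0
```

play_rows([
  [[0, 0, 0.001, 0, 0, 0, 0.01], [0, 0, 0.001, 0, 0, 0, 0.01], [0, 0, 0, 0, 0, 0, 0.01]],
])

```text
time_s: 7.8
tool_pos: [0.6181, -0.0147, 0.065]
tool_rot: [180.0, -0.0, 102.4]
force: [-0.3, -0.5, -4.8]
grip_width: 0.0216
grasp_force: 30.0
```

play_rows([
  [[0, 0, 0.0005, 0, 0, 0, 0.01], [0, 0, 0, 0, 0, 0, 0.01]],
])

```text
time_s: 8.0
tool_pos: [0.6181, -0.0147, 0.065]
tool_rot: [180.0, -0.0, 102.4]
force: [-2.0, 0.7, -2.4]
grip_width: 0.0214
grasp_force: 30.0
```

```bash
python3 - <<'E'
from cell import *; import numpy as np
o=get_obs();print(np.round(o["tool_pos"],4),np.round(o["force"],1),np.round(o["wrist_torque"],2))
E
```

```text
[ 0.6181 -0.0147  0.065 ] [-2.   0.7 -2.4] [-0.06  0.41 -0.02]
```

play_rows([
  [[0, 0, 0.0005, 0, 0, 0, 0.01], [0, 0, 0, 0, 0, 0, 0.01], [0.003, 0, 0, 0, 0, 0, 0.01], [0.004, 0, 0, 0, 0, 0, 0.01], [0.004, 0, 0, 0, 0, 0, 0.01], [0.004, 0, 0, 0, 0, 0, 0.01], [0.004, 0, 0, 0, 0, 0, 0.01], [0.004, 0, 0, 0, 0, 0, 0.01], [0.004, 0, 0, 0, 0, 0, 0.01], [0.004, 0, 0, 0, 0, 0, 0.01], [0.003, 0, 0, 0, 0, 0, 0.01]],
])

```text
time_s: 9.1
tool_pos: [0.6117, 0.0182, 0.065]
tool_rot: [179.9, 0.1, 102.4]
force: [1.7, -5.2, 5.4]
grip_width: 0.0209
grasp_force: 30.0
```

```bash
cat > s.py <<'E'
from cell import *; import numpy as np
o=get_obs();t=np.array(o["tool_pos"]);d=t[:2]-[.5294,.110];a=.2146;c,s=np.cos(a),np.sin(a)
R=lambda v:np.array([c*v[0]+s*v[1],-s*v[0]+c*v[1]])
print("bars xy",(R(d)*1e3).round(1),"z",t[2].round(4),"rot",np.round(o["tool_rot"],2),"F bars",R(o["force"]).round(1),"Fz",round(o["force"][2],1),"M",np.round(o["wrist_torque"],2),o["time_s"])
E
python3 s.py
```

```text
bars xy [  60.9 -107.2] z 0.065 rot [1.7988e+02 6.0000e-02 1.0243e+02] F bars [ 0.6 -5.4] Fz 5.4 M [-1.29 -0.2  -0.03] 9.1
```

play_rows([
  [[0.003, -0.0005, 0, 0, 0, 0, 0.01], [0.004, 0, 0, 0, 0, 0, 0.01], [0.004, 0, 0, 0, 0, 0, 0.01], [0.004, 0, 0, 0, 0, 0, 0.01], [0.004, 0, 0, 0, 0, 0, 0.01], [0.004, 0, 0, 0, 0, 0, 0.01], [0.003, 0, 0, 0, 0, 0, 0.01]],
])

```text
time_s: 9.8
tool_pos: [0.6055, 0.0435, 0.0649]
tool_rot: [179.9, 0.1, 102.4]
force: [1.1, -4.7, 5.0]
grip_width: 0.0217
grasp_force: 30.0
```

```bash
python3 s.py
```

```text
bars xy [ 60.2 -81.2] z 0.0649 rot [1.7989e+02 6.0000e-02 1.0243e+02] F bars [ 0.1 -4.8] Fz 5.0 M [-1.3  -0.25  0.05] 9.8
```

```bash
python3 w.py wrist3; sed -i 's/ok\[:183\]=1/ok[:170]=1/; s/-.0349/-.035/' bw.py; python3 bw.py
```

```text
[0.6055 0.0435 0.0649] [1.7989e+02 6.0000e-02 1.0243e+02] [ 1.1 -4.7  5. ] 9.8
[[0.977, 0.214, 0.001, -0.6], [-0.207, 0.944, -0.257, 0.075], [-0.056, 0.251, 0.966, -0.214], [0.0, 0.0, 0.0, 1.0]] [[306.5, 0.0, 327.0], [0.0, 306.5, 196.5], [0.0, 0.0, 1.0]]
bar ratio [ 0.    -0.006  0.013  0.011  0.007  0.005  0.007  0.005  0.005  0.007] stone 0.062 shade 0.056
bars [0.5296 0.11   0.2144] -0.03938107933477368
0.66 [289.8, 189.7, 365.1, 303.4]
puck [0.6058 0.0416] 32.30869665513264 tool [0.6054 0.0441]
0.43 [0.0, 0.0, 610.7, 245.3]
puck [0.6309 0.0141] 26787.0 tool [0.6054 0.0441]
```

View pics/ov.png

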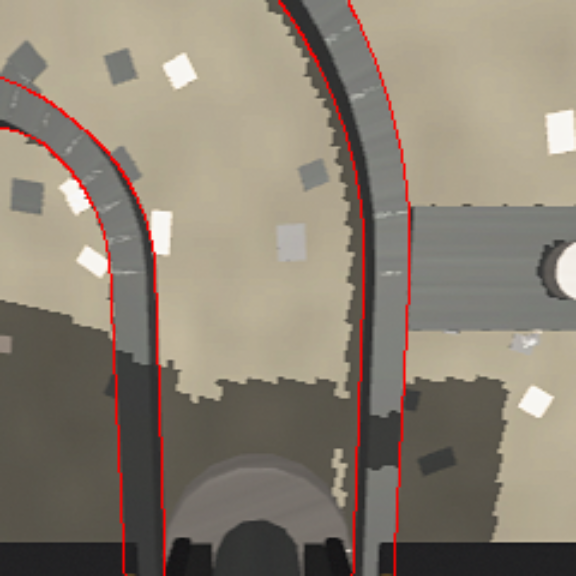

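play_rows([
  [[0.003, 0, 0, 0, 0, 0, 0.01], [0.006, 0, 0, 0, 0, 0, 0.01], [0.006, 0, 0, 0, 0, 0, 0.01], [0.006, 0, 0, 0, 0, 0, 0.01], [0.006, 0, 0, 0, 0, 0, 0.01], [0.006, 0, 0, 0, 0, 0, 0.01], [0.006, 0, 0, 0, 0, 0, 0.01], [0.006, 0, 0, 0, 0, 0, 0.01], [0.006, 0, 0, 0, 0, 0, 0.01], [0.006, 0, 0, 0, 0, 0, 0.01], [0.006, 0, 0, 0, 0, 0, 0.01], [0.005, 0, 0, 0, 0, 0, 0.01]],
])

```text
time_s: 11.1
tool_pos: [0.5908, 0.1098, 0.065]
tool_rot: [179.9, 0.1, 102.4]
force: [2.1, -4.7, 6.0]
grip_width: 0.0213
grasp_force: 30.0
```

```bash
sed -i 's/\[.5294,.110\]/[.5296,.110]/;s/a=.2146/a=.2144/' s.py; python3 s.py; python3 - <<'E'
import numpy as np
# arc from y=-13 start; equal 5 deg steps
P=[(60,-13),(60,-9.5)]+[(-10+70*np.cos(t),-9.5+70*np.sin(t)) for t in np.radians(np.arange(5,91,5))]
for a,b in zip(P,P[1:]): print([round((b[1]-a[1])/1e3,4),round((b[0]-a[0])/1e3,4)],np.round(b,1))
E
```

```text
bars xy [ 59.7 -13.2] z 0.065 rot [1.7991e+02 6.0000e-02 1.0242e+02] F bars [ 1.1 -5. ] Fz 6.0 M [-1.36 -0.28 -0.01] 11.1
[0.0035, 0.0] [60.  -9.5]
[np.float64(0.0061), np.float64(-0.0003)] [59.7 -3.4]
[np.float64(0.0061), np.float64(-0.0008)] [58.9  2.7]
[np.float64(0.006), np.float64(-0.0013)] [57.6  8.6]
[np.float64(0.0058), np.float64(-0.0018)] [55.8 14.4]
[np.float64(0.0056), np.float64(-0.0023)] [53.4 20.1]
[np.float64(0.0054), np.float64(-0.0028)] [50.6 25.5]
[np.float64(0.0052), np.float64(-0.0033)] [47.3 30.7]
[np.float64(0.0048), np.float64(-0.0037)] [43.6 35.5]
[np.float64(0.0045), np.float64(-0.0041)] [39.5 40. ]
[np.float64(0.0041), np.float64(-0.0045)] [35.  44.1]
[np.float64(0.0037), np.float64(-0.0048)] [30.2 47.8]
[np.float64(0.0033), np.float64(-0.0052)] [25.  51.1]
[np.float64(0.0028), np.float64(-0.0054)] [19.6 53.9]
[np.float64(0.0023), np.float64(-0.0056)] [13.9 56.3]
[np.float64(0.0018), np.float64(-0.0058)] [ 8.1 58.1]
[np.float64(0.0013), np.float64(-0.006)] [ 2.2 59.4]
[np.float64(0.0008), np.float64(-0.0061)] [-3.9 60.2]
[np.float64(0.0003), np.float64(-0.0061)] [-10.   60.5]
```

play_rows([
  [[0.0035, 0, 0, 0, 0, 0, 0.01], [0.0061, -0.0003, 0, 0, 0, 0, 0.01], [0.0061, -0.0008, 0, 0, 0, 0, 0.01], [0.006, -0.0013, 0, 0, 0, 0, 0.01], [0.0058, -0.0018, 0, 0, 0, 0, 0.01], [0.0056, -0.0023, 0, 0, 0, 0, 0.01]],
])

```text
time_s: 11.7
tool_pos: [0.5777, 0.1414, 0.0649]
tool_rot: [179.8, 0.0, 102.4]
force: [3.9, -3.7, 5.4]
grip_width: 0.0214
grasp_force: 30.0
```

```bash
python3 s.py
```

```text
bars xy [53.7 20.4] z 0.0649 rot [1.7984e+02 2.0000e-02 1.0243e+02] F bars [ 3.  -4.5] Fz 5.4 M [-1.07 -0.59  0.01] 11.7
```

play_rows([
  [[0.0054, -0.0029, 0, 0, 0, 0, 0.01], [0.0051, -0.0034, 0, 0, 0, 0, 0.01], [0.0048, -0.0038, 0, 0, 0, 0, 0.01], [0.0044, -0.0041, 0, 0, 0, 0, 0.01], [0.004, -0.0045, 0, 0, 0, 0, 0.01], [0.0037, -0.0048, 0, 0, 0, 0, 0.01]],
])

```text
time_s: 12.3
tool_pos: [0.5488, 0.1641, 0.0649]
tool_rot: [179.8, -0.1, 102.5]
force: [3.9, -1.4, 4.5]
grip_width: 0.0211
grasp_force: 30.0
```

```bash
python3 s.py
```

```text
bars xy [30.2 48.8] z 0.0649 rot [ 1.7980e+02 -5.0000e-02  1.0247e+02] F bars [ 3.5 -2.2] Fz 4.5 M [-0.57 -0.99 -0.02] 12.3
```

play_rows([
  [[0.0029, -0.0052, 0, 0, 0, 0, 0.01], [0.0026, -0.0054, 0, 0, 0, 0, 0.01], [0.0021, -0.0056, 0, 0, 0, 0, 0.01], [0.0017, -0.0058, 0, 0, 0, 0, 0.01], [0.0012, -0.006, 0, 0, 0, 0, 0.01], [0.0008, -0.0061, 0, 0, 0, 0, 0.01], [0.0003, -0.0061, 0, 0, 0, 0, 0.01]],
])

```text
time_s: 13.0
tool_pos: [0.5066, 0.1677, 0.0649]
tool_rot: [179.8, -0.1, 102.5]
force: [4.9, 1.0, 4.6]
grip_width: 0.0216
grasp_force: 30.0
```

```bash
python3 s.py
```

```text
bars xy [-10.2  61.3] z 0.0649 rot [ 1.7980e+02 -1.3000e-01  1.0251e+02] F bars [ 5.  -0.1] Fz 4.6 M [ 0.13 -1.07  0.06] 13.0
```

play_rows([
  [[-0.0003, -0.004, 0, 0, 0, 0, 0.01], [-0.0003, -0.006, 0, 0, 0, 0, 0.01], [0, -0.006, 0, 0, 0, 0, 0.01], [0, -0.006, 0, 0, 0, 0, 0.01], [0, -0.006, 0, 0, 0, 0, 0.01], [0, -0.006, 0, 0, 0, 0, 0.01], [0, -0.006, 0, 0, 0, 0, 0.01], [0, -0.006, 0, 0, 0, 0, 0.01], [0, -0.005, 0, 0, 0, 0, 0.01], [0, -0.003, 0, 0, 0, 0, 0.01]],
])

```text
time_s: 14.0
tool_pos: [0.454, 0.155, 0.0649]
tool_rot: [179.8, -0.1, 102.5]
force: [5.1, 1.3, 5.4]
grip_width: 0.021
grasp_force: 30.0
```

```bash
python3 s.py
```

```text
bars xy [-64.3  60.1] z 0.0649 rot [ 1.7982e+02 -1.1000e-01  1.0250e+02] F bars [5.2 0.2] Fz 5.4 M [ 0.16 -1.09  0.04] 14.0
```

play_rows([
  [[0, -0.002, 0, 0, 0, 0, 0.01], [0, -0.002, 0, 0, 0, 0, 0.01], [0, -0.002, 0, 0, 0, 0, 0.01], [0, -0.002, 0, 0, 0, 0, 0.01], [0, -0.002, 0, 0, 0, 0, 0.01], [0, -0.002, 0, 0, 0, 0, 0.01], [0, -0.002, 0, 0, 0, 0, 0.01], [0, -0.0015, 0, 0, 0, 0, 0.01], [0, -0.001, 0, 0, 0, 0, 0.01]],
])

```text
time_s: 14.9
tool_pos: [0.4392, 0.1517, 0.065]
tool_rot: [179.7, -0.1, 102.5]
force: [7.2, 2.6, 2.1]
grip_width: 0.0213
grasp_force: 30.0
```

```bash
python3 s.py
```

```text
bars xy [-79.5  60. ] z 0.065 rot [ 1.7967e+02 -1.1000e-01  1.0250e+02] F bars [7.6 1. ] Fz 2.1 M [ 0.31 -1.79 -0.01] 14.9
```

play_rows([
  [[0, -0.001, 0, 0, 0, 0, 0.01], [0, -0.001, 0, 0, 0, 0, 0.01], [0, -0.001, 0, 0, 0, 0, 0.01], [0, -0.001, 0, 0, 0, 0, 0.01]],
])

```text
time_s: 15.3
tool_pos: [0.4353, 0.1509, 0.065]
tool_rot: [179.7, -0.1, 102.5]
force: [7.5, 1.7, 3.2]
grip_width: 0.0215
grasp_force: 30.0
```

```bash
python3 s.py
```

```text
bars xy [-83.4  60. ] z 0.065 rot [ 1.7967e+02 -1.1000e-01  1.0249e+02] F bars [7.7 0.1] Fz 3.2 M [ 0.32 -1.81  0.01] 15.3
```

play_rows([
  [[0, -0.0005, 0, 0, 0, 0, 0.01], [0, -0.0005, 0, 0, 0, 0, 0.01], [0, 0, 0, 0, 0, 0, 0.01]],
])

```text
time_s: 15.6
tool_pos: [0.4343, 0.1506, 0.065]
tool_rot: [179.7, -0.1, 102.5]
force: [6.3, 2.2, 2.5]
grip_width: 0.0213
grasp_force: 30.0
```

play_rows([
  [[0, -0.0005, 0, 0, 0, 0, 0.01], [0, 0, 0, 0, 0, 0, 0.01]],
])

```text
time_s: 15.8
tool_pos: [0.434, 0.1506, 0.065]
tool_rot: [179.6, -0.1, 102.5]
force: [8.1, 2.4, 1.5]
grip_width: 0.0213
grasp_force: 30.0
```

play_rows([
  [[0, -0.0005, 0, 0, 0, 0, 0.01], [0, 0, 0, 0, 0, 0, 0.01]],
])

```text
time_s: 16.0
tool_pos: [0.434, 0.1505, 0.0651]
tool_rot: [179.6, -0.1, 102.5]
force: [9.5, 0.5, 1.9]
grip_width: 0.0211
grasp_force: 30.0
```

play_rows([
  [[0, -0.0005, 0, 0, 0, 0, 0.01], [0, 0, 0, 0, 0, 0, 0.01]],
])

```text
time_s: 16.2
tool_pos: [0.4339, 0.1505, 0.0651]
tool_rot: [179.5, -0.1, 102.5]
force: [9.5, 1.9, 0.2]
grip_width: 0.0213
grasp_force: 30.0
```

play_rows([
  [[0, -0.0005, 0, 0, 0, 0, 0.01], [0, 0, 0, 0, 0, 0, 0.01]],
])

```text
time_s: 16.4
tool_pos: [0.4338, 0.1505, 0.0651]
tool_rot: [179.5, -0.1, 102.5]
force: [11.1, 1.9, -1.1]
grip_width: 0.0217
grasp_force: 30.0
```

```bash
python3 s.py
```

```text
bars xy [-85.  60.] z 0.0651 rot [ 1.7949e+02 -1.2000e-01  1.0249e+02] F bars [11.3 -0.5] Fz -1.1 M [ 0.53 -2.67  0.06] 16.4
```

play_rows([
  [[0, 0.0008, 0, 0, 0, 0, 0.01], [0, 0.0008, 0, 0, 0, 0, 0.01], [0, 0, 0, 0, 0, 0, 0.01]],
])

```text
time_s: 16.7
tool_pos: [0.4341, 0.1506, 0.065]
tool_rot: [179.7, -0.1, 102.5]
force: [8.2, 2.1, 2.0]
grip_width: 0.0214
grasp_force: 30.0
```

```bash
python3 s.py
```

```text
bars xy [-84.7  60. ] z 0.065 rot [ 1.7967e+02 -1.1000e-01  1.0249e+02] F bars [8.4 0.3] Fz 2.0 M [ 0.37 -1.82  0.05] 16.7
```

play_rows([
  [[0, 0.0007, 0, 0, 0, 0, 0.01], [0, 0, 0, 0, 0, 0, 0.01], [0, 0, 0, 0, 0, 0, 0.03], [0, 0, 0, 0, 0, 0, 0.04], [0, 0, 0, 0, 0, 0, 0.05], [0, 0, 0, 0, 0, 0, 0.05], [0, 0, 0, 0, 0, 0, 0.05]],
])

```text
time_s: 17.4
tool_pos: [0.4315, 0.1485, 0.0634]
tool_rot: [-179.9, 0.0, 102.4]
force: [0.6, -0.6, 0.8]
grip_width: 0.048
grasp_force: 0.0
```

play_rows([
  [[0, 0, -0.01, 0, 0, 0, 0.05], [0, 0, -0.02, 0, 0, 0, 0.05], [0, 0, -0.03, 0, 0, 0, 0.05], [0, 0, -0.03, 0, 0, 0, 0.05], [0, 0, -0.03, 0, 0, 0, 0.05], [-0.03, 0, -0.02, 0, 0, 0, 0.05], [-0.04, 0, 0, 0, 0, 0, 0.05], [-0.03, 0, 0, 0, 0, 0, 0.05], [0, 0, 0, 0, 0, 0, 0.05]],
])

```text
time_s: 18.3
tool_pos: [0.455, 0.0463, 0.2052]
tool_rot: [179.9, 0.0, 102.0]
force: [-0.3, 0.2, -0.4]
grip_width: 0.0501
grasp_force: 0.0
```

```bash
python3 w.py wrist4; python3 - <<'E'
import cv2,numpy as np
from cell import *
t=read_camera("side")["frame"][:,:,::-1]
a=cv2.imread("pics/wrist4.png")
t=cv2.resize(t[120:220,210:370],(640,400),interpolation=cv2.INTER_CUBIC)
cv2.imwrite("pics/fin.png",cv2.resize(np.vstack([a[:260],t]),(580,598)))
E
python3 s.py
```

```text
[0.455  0.0463 0.2052] [1.7993e+02 4.0000e-02 1.0200e+02] [-0.3  0.2 -0.4] 18.3
[[0.978, 0.207, 0.001, -0.454], [-0.2, 0.945, -0.257, 0.074], [-0.054, 0.251, 0.966, -0.36], [0.0, 0.0, 0.0, 1.0]] [[306.5, 0.0, 327.0], [0.0, 306.5, 196.5], [0.0, 0.0, 1.0]]
bars xy [-86.3 -41.9] z 0.2046 rot [ 1.7997e+02 -6.0000e-02  1.0233e+02] F bars [-0.1  0.2] Fz -0.5 M [-0.02  0.02 -0.03] 18.4
```

View pics/fin.png

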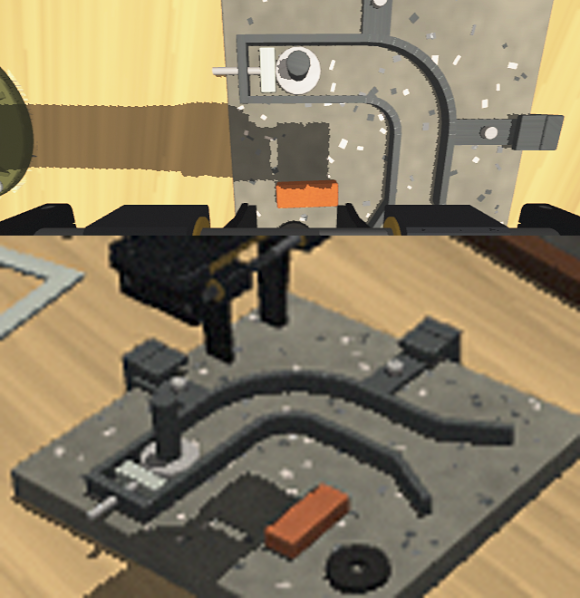

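The puck stands upright at the end of the channel against the stop block, at about (297,68) in the upper view. The bystanders haven't moved. I'll measure how far the stop is in before handing over.

```bash
python3 - <<'E'
from h import *
d=np.load("w.npz"); r=dict(view=d["view"],intrinsics=d["K"]); f=d["f"].astype(np.float32)
# refit bars here
q=(f[:,:,0]-f[:,:,2])/(f.sum(2)+30); img=np.clip(q,0,.12); ok=np.zeros((400,640)); ok[:185]=1
def c(p):
    M=render(r,bars(*p,0,0))*ok; ring=np.clip(cv2.dilate(M,np.ones((7,7)))-M,0,1)*ok; return (img*M).sum()/M.sum()-(img*ring).sum()/ring.sum()
y0=np.array([.5296,.11,.2144]); b=minimize(c,y0,method="Nelder-Mead",options=dict(initial_simplex=[y0,y0+[.003,0,0],y0+[0,.003,0],y0+[0,0,.01]],xatol=1e-5,fatol=1e-6)).x; print(b.round(4))
# disc fit on bright pixels: disc of 25 mm at z=.046 in bars frame
g=f.mean(2)
def sc(p):
    D=render(r,[T(cyl(p[0],p[1],.025,.046,.046),*b)]); S=render(r,[T(cyl(p[0],p[1],.011,.046,.105),*b)])
    M=np.clip(D-S,0,1); ring=np.clip(cv2.dilate(D,np.ones((5,5)))-D-S,0,1); return -(g*M).sum()/M.sum()+(g*ring).sum()/ring.sum()
z0=min(((x,y) for x in np.arange(-.095,-.07,.002) for y in np.arange(.056,.066,.002)),key=sc); z0=np.array(z0)
z=minimize(sc,z0,method="Nelder-Mead",options=dict(initial_simplex=[z0,z0+[.003,0],z0+[0,.003]])).x; print("puck bars mm",(z*1e3).round(1))
# grey profile along x at y=60±, heights z=.045 (block top)
for yy in(.045,.075):
    X=np.arange(-.140,-.085,.002); P=T(np.c_[X,np.full(len(X),yy),np.full(len(X),.045)],*b); u=proj(r,P)
    print(yy,[(int(round(x*1e3)),int(v)) for x,v in zip(X,cv2.remap(g,u[:,0].astype(np.float32)[None],u[:,1].astype(np.float32)[None],1)[0])])
E
```

```text
[0.5292 0.1098 0.2132]
puck bars mm [-84.1  59.6]
0.045 [(-140, 89), (-138, 76), (-136, 151), (-134, 155), (-132, 158), (-130, 159), (-128, 163), (-126, 85), (-124, 237), (-122, 236), (-120, 238), (-118, 238), (-116, 240), (-114, 239), (-112, 240), (-110, 214), (-108, 116), (-106, 70), (-104, 200), (-102, 232), (-100, 229), (-98, 231), (-96, 233), (-94, 235), (-92, 235), (-90, 236), (-88, 237), (-86, 237)]
0.075 [(-140, 77), (-138, 75), (-136, 156), (-134, 151), (-132, 148), (-130, 146), (-128, 145), (-126, 124), (-124, 236), (-122, 236), (-120, 237), (-118, 236), (-116, 240), (-114, 238), (-112, 239), (-110, 211), (-108, 143), (-106, 152), (-104, 168), (-102, 217), (-100, 231), (-98, 231), (-96, 232), (-94, 148), (-92, 111), (-90, 117), (-88, 117), (-86, 118)]
```

The stop's face is at x = -109.5 mm; fully in would be -110, so it agrees within the measuring error. The force also rose without any motion at the end of the push, as it would against a rigid stop.

```bash
python3 -c "
from cell import *
print(sign_off())"
```

```text
the job is handed in; nothing more can be done
None
```

I slid the puck flat through the guide and round the corner and pushed the stop in until it would go no further (face within about 1 mm of fully in by the camera). It is released and standing at home; the wrist force was about 11 N at most at the readings, no other objects looked disturbed, and the job was handed in at about 18 s.

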